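Find the case whose lid still holds, pack the clamps, shut and bolt it

ROBOT

A 7-joint arm with a two-finger parallel gripper is mounted at the origin on the work surface. World frame = base frame: x ahead of the robot, y to its left, z up, the work surface at z = 0. Lengths are in m, angles in rad, forces in N, time in s.
With the tool pointing down it reaches from about 0.425 to 0.925 m from the base axis. Payload 6.8 kg.
Tool frame: the origin (TCP) lies midway between the tips of the shut fingers; the grasp point (between the pads) lies 19 mm behind it; z points along the fingers, y is the line along which they close (so a half turn about z gives the same grasp; the last joint's range is limited). The gripper opens to 85 mm and grips with 20 to 120 N. Pads are 22 mm wide; open, the fingers measure 114 mm over their backs; the gripper's body (76 mm by 85 mm) begins 54 mm behind the grasp point. The pads swing forward as they close: fully open they stand 13 mm farther back than shut.
Start: joints at [1.013, 0.477, 0.022, 1.555, -0.011, 1.109, -0.083], TCP at [0.293, -0.608, 0.231] pointing down, gripper open.
Joint ranges: [-2.96, 2.96], [-0.34, 2.1], [-1.41, 1.46], [0.24, 2.44], [-1.37, 4.51], [0.17, 1.92], [-2.96, 2.96]. Speed limits (rad/s): [2.39, 2.39, 3.14, 3.14, 3.14, 3.14, 3.14].

INTERFACE

Orientations are given as a unit quaternion [w, x, y, z].
In Python, from station import bot, imaging gives the robot as it stands.
- The arm moves only by the tool move_arm, never from a script. Its argument "commands" is a list that holds one entry, the list of rows, each a list of 7 numbers: the shift along the tool's x, y, z in m, then the turn, a rotation vector about the tool's x, y, z in degrees, then the finger opening in m, from 0 to 0.0854. In form: [[[x, y, z, rx, ry, rz, grip], ...]]. A call has 1 to 20 rows; each row shifts and turns the commanded pose from where the row before left it, along the tool's axes as they then stand; what a row does not reach is not made up. A row lasts 1/8 s, in which the tool goes at most 62.5 mm and 10.7 degrees, less where a joint would pass 70% of its speed; a pose out of reach is approached as far as the arm can. A call is refused whole if a number of a shift passes 0.0625 or a number of a turn 10.7, either way. A call with a gripper value outside its range is refused whole. The fingers move at their own pace and stop on an object; "squeeze" is the grip in N (left out, the last holds). Time passes only in rows, so rows that do not move let the fingers close. It gives the time, the measured TCP pose, the force, the opening and the grip force at its end, in the units of the state.
- bot.get_obs(): the state, without advancing time (a new reading comes with each control period).
- imaging.read_camera(name): name is "scene" or "top" or "wrist"; returns the picture (480x640x3 uint8, red, green, blue); there is no depth.
- imaging.calibration(name): a dict with "intrinsics" (3x3 intrinsics, pixels), "extrinsics" (4x4, takes a point from camera to world coordinates); the wrist camera has in their place "mount" (4x4, takes a point from camera to tool coordinates, whose origin is the TCP and whose axes are the flange's). Camera axes: x right, y down, z forward; pixel columns grow to the right and rows downward; lengths in m; the calibration is good to about 2 mm. A picture is of the moment at which its call begins: read the wrist's pose just before it. calibration takes no time and is no camera call.
- bot.hand_in(): hands the job in; it is judged then, once.
The state is a dict: "t": time; "q": joint angles; "joint_vel": joint speeds; "joint_torque": joint torques, N m; "eef_pos": TCP position; "tool_rot": TCP orientation; "contact_force": force on the tool from outside, world axes, zero at the start; "torque": the same for the moment, N m; "gripper_width": opening from 0.0 (shut) to 1.0 (fully open); "grasp_force": force on a finger pad.
Only numpy, scipy, OpenCV 4.12 (cv2) and the standard library are available. Lean on these libraries where they do the work, as an engineer would, in place of code of your own. Each camera call takes 0.05 s, during which the arm holds its last target. There are 200 camera calls.

TASK

One of the two grey cases with blue lids has a worn hinge: lift a lid about halfway, let go of it completely and watch for a couple of seconds whether it stays there, until you have found the case whose lid does. Open that lid wide, to upright or beyond, and put all the aluminium clamp blocks from the black mat inside; then lower the lid to halfway and let go for a couple of seconds once more, to see that it still holds. Finally shut it fully and push its red bolt all the way home into the keeper, leaving the worn case shut, empty and unbolted and the other things on the bench where they are.

Things in the scene. Friction and masses are not known exactly. Their poses are not given: they have to be found in the camera images.
- case_a: a parts case fixed to the bench, one of two that look alike: a grey open box 140 (x) x 190 (y) x 55 mm high, walls and floor 5 mm, a blue lid hinged on its far (+x) rim, and on its -y side a dark steel keeper (22 mm wide, top 80 mm above the bench) for the lid's bolt. Origin: centre of the underside; x points away from the robot at yaw 0, z up. The cases swap places from start to start.
- lid_a (a joint): hinge angle of case_a's lid, rad: 0 shut, 1.8 thrown back. Lid 8 mm thick, 140 mm hinge to front edge, 190 wide, 0.2 to 0.3 kg; shut, its top is 64 mm above the bench. One case's hinge is stiff (lid stays where it is left; 3 to 6 N at the handle to lift, 1 to 4 N to lower), the other's is worn (lid drops shut when let go below about 85 degrees).
- lid_a_hinge (a point): middle of the hinge line of case_a's lid: 70 mm towards +x from the case's centre, 55 mm above the bench; the axis is the case's y.
- lid_a_handle (a point): middle of the black handle of case_a's lid: a round bar 12 mm thick, 90 mm long, parallel to the hinge, on two arms 40 mm out from the lid's front edge in the lid's plane, so a finger fits between. 180 mm from the hinge line, 4 mm above it with the lid shut. It can be pinched from above, across the bar, at any lid angle, and turns between the pads. Moves with the lid.
- bolt_a (a joint): slide of the bolt on case_a's lid, m: 0 drawn back, growing as the bolt moves towards the case's -y side, 0.028 home (its end in the keeper). Friction 2 N; it stays where it is left. Starts drawn back, at 0 to 0.006.
- bolt_a_tab (a point): grip point of the red tab of that bolt: a block 16 (x) x 12 (y) mm standing up 30 mm from the lid's top face, 45 mm from the lid's middle line towards the -y side when drawn back; this point is 17 mm above the lid's face. It moves with lid and bolt.
- case_b: a parts case fixed to the bench, one of two that look alike: a grey open box 140 (x) x 190 (y) x 55 mm high, walls and floor 5 mm, a blue lid hinged on its far (+x) rim, and on its -y side a dark steel keeper (22 mm wide, top 80 mm above the bench) for the lid's bolt. Origin: centre of the underside; x points away from the robot at yaw 0, z up. The cases swap places from start to start.
- lid_b (a joint): hinge angle of case_b's lid, rad: 0 shut, 1.8 thrown back. Lid 8 mm thick, 140 mm hinge to front edge, 190 wide, 0.2 to 0.3 kg; shut, its top is 64 mm above the bench. One case's hinge is stiff (lid stays where it is left; 3 to 6 N at the handle to lift, 1 to 4 N to lower), the other's is worn (lid drops shut when let go below about 85 degrees).
- lid_b_hinge (a point): middle of the hinge line of case_b's lid: 70 mm towards +x from the case's centre, 55 mm above the bench; the axis is the case's y.
- lid_b_handle (a point): middle of the black handle of case_b's lid: a round bar 12 mm thick, 90 mm long, parallel to the hinge, on two arms 40 mm out from the lid's front edge in the lid's plane, so a finger fits between. 180 mm from the hinge line, 4 mm above it with the lid shut. It can be pinched from above, across the bar, at any lid angle, and turns between the pads. Moves with the lid.
- bolt_b (a joint): slide of the bolt on case_b's lid, m: 0 drawn back, growing as the bolt moves towards the case's -y side, 0.028 home (its end in the keeper). Friction 2 N; it stays where it is left. Starts drawn back, at 0 to 0.006.
- bolt_b_tab (a point): grip point of the red tab of that bolt: a block 16 (x) x 12 (y) mm standing up 30 mm from the lid's top face, 45 mm from the lid's middle line towards the -y side when drawn back; this point is 17 mm above the lid's face. It moves with lid and bolt.
- clamp1: a cable clamp block, aluminium with two brass screw heads, 44 (x) x 24 (y) x 30 (z) mm, 0.12 kg; origin at its centre, so 15 mm above the bench while it stands upright on the black mat. Three to five of these are present, the others are None from the start.
- clamp2: a cable clamp block, aluminium with two brass screw heads, 44 (x) x 24 (y) x 30 (z) mm, 0.12 kg; origin at its centre, so 15 mm above the bench while it stands upright on the black mat. Three to five of these are present, the others are None from the start.
- clamp3: a cable clamp block, aluminium with two brass screw heads, 44 (x) x 24 (y) x 30 (z) mm, 0.12 kg; origin at its centre, so 15 mm above the bench while it stands upright on the black mat. Three to five of these are present, the others are None from the start.
- clamp4: a cable clamp block, aluminium with two brass screw heads, 44 (x) x 24 (y) x 30 (z) mm, 0.12 kg; origin at its centre, so 15 mm above the bench while it stands upright on the black mat. Three to five of these are present, the others are None from the start.
- clamp5: a cable clamp block, aluminium with two brass screw heads, 44 (x) x 24 (y) x 30 (z) mm, 0.12 kg; origin at its centre, so 15 mm above the bench while it stands upright on the black mat. Three to five of these are present, the others are None from the start.
- screwdriver: a screwdriver with a red handle lying on the bench; origin under its middle. Not part of the job: leave alone.
- wrench: a steel wrench lying on the bench; origin under its middle. Not part of the job: leave alone.
- tape: a yellow roll of tape lying flat, 90 mm across, 24 mm high; origin under its centre. Not part of the job: leave alone.
- oil: a small white oil bottle with a red cap, 50 mm across, 110 mm high; origin under its centre. Not part of the job: leave alone.
- mug: a blue mug, 80 mm across, 90 mm high; origin under its centre. Not part of the job: leave alone.
- pencil: a green square pencil, 130 x 9 x 9 mm, lying on the bench; origin under its centre. Not part of the job: leave alone.
Things that resemble listed ones, but are neither listed nor needed, are in the scene too. What is shaped like the clamp4 but green or purple is not meant. Leave any pink or turquoise look-alike of the clamp3 alone.

How it is judged:
By the outcome, as a careful person would: the job done as asked, in the order asked, and still so for the second after the job is handed in, with the robot touching nothing.
Of clamp1, clamp2, clamp3, clamp4, clamp5 only 3 to 5 are there at a start; the rules pass over those that are not, and their reading is None.
At some moment in a run one of clamp1, clamp2, clamp3, clamp4, clamp5 may be knocked a few centimetres aside while the robot is not near it.
Once in a run the grip may slacken for a moment while it holds something.
It also fails if it takes over 210 s, if anything falls off the work surface, if the arm or the gripper's body presses on something with over 40 N, if the wrist force passes 120 N, or if a joint passes its speed limit or range.

## Working session

There is one attempt and no reset: what is moved stays moved. The work goes in short steps, Python scripts to look and compute and a tool call to move; the robot and the scene stay as the last step left them, time stands still between calls to the robot, and variables do not carry over. Pictures are saved under pics/ and viewed, at most 14 in all, crops included, and the job is handed in when it is done.

Besides the shell and the picture viewer there is one more tool, called after "Request:" as a command line: name --argument value ..., lists and objects as JSON in quotes. move_arm: Moves the arm, as the interface text tells. Its arguments: {"type":"object","properties":{"commands":{"type":"array","items":{"type":"array","items":{"type":"array","items":{"type":"number"}}}},"squeeze":{"type":"number"}},"required":["commands"]}

```bash
mkdir -p pics; ls; python3 - <<'E'
from station import bot, imaging
import cv2
o=bot.get_obs(); print(o)
for n in("top","scene"):
    im=imaging.read_camera(n); cv2.imwrite(f"pics/{n}0.png",im[:,:,::-1]); c=imaging.calibration(n); print(c)
print(imaging.calibration("wrist"))
E
```

```text
pics
{'t': 0.0, 'q': array([ 1.01289198,  0.47781878,  0.02234719,  1.55645832, -0.0114987 ,
        1.10929421, -0.08305831]), 'joint_vel': array([ 0.00164511,  0.00152571, -0.00119928,  0.00174406, -0.000914  ,
       -0.00037206, -0.0007901 ]), 'joint_torque': array([-1.47097489e-03, -5.96463418e+01,  1.60739534e+00, -2.81204081e+01,
        1.25387518e-02,  9.51814174e-03, -1.91190372e-05]), 'eef_pos': array([ 0.29320556, -0.60733177,  0.23031044]), 'tool_rot': array([-8.83248115e-04,  9.74809136e-01,  2.23038770e-01, -2.75359750e-04]), 'contact_force': array([-0.16842384,  0.53926934, -0.10726365]), 'torque': array([ 0.04680588, -0.02229501, -0.04854372]), 'grasp_force': 0.0, 'gripper_width': 0.9991731609977}
{'intrinsics': array([[553.74938244,   0.        , 315.39813203],
       [  0.        , 553.74938244, 237.80314414],
       [  0.        ,   0.        ,   1.        ]]), 'extrinsics': array([[ 0.02162777, -0.99679724,  0.07699021,  0.39763652],
       [-0.99973699, -0.02215053, -0.00594237,  0.01003696],
       [ 0.00762871, -0.07684144, -0.99701414,  1.66471096],
       [ 
[... 304 characters left out ...]
  [ 0.69411008, -0.58538901,  0.41896409, -0.46348282],
       [-0.01166601, -0.59107134, -0.80653492,  1.01546423],
       [ 0.        ,  0.        ,  0.        ,  1.        ]])}
{'intrinsics': array([[335.79537173,   0.        , 314.23959815],
       [  0.        , 335.79537173, 235.71904531],
       [  0.        ,   0.        ,   1.        ]]), 'mount': array([[ 5.57590695e-04, -9.59633025e-01, -2.81254595e-01,
         7.12007431e-02],
       [ 9.99999647e-01,  7.11690163e-04, -4.45755862e-04,
         5.54438953e-04],
       [ 6.27928175e-04, -2.81254248e-01,  9.59633083e-01,
        -1.43739416e-01],
       [ 0.00000000e+00,  0.00000000e+00,  0.00000000e+00,
         1.00000000e+00]])}
```

View pics/top0.png

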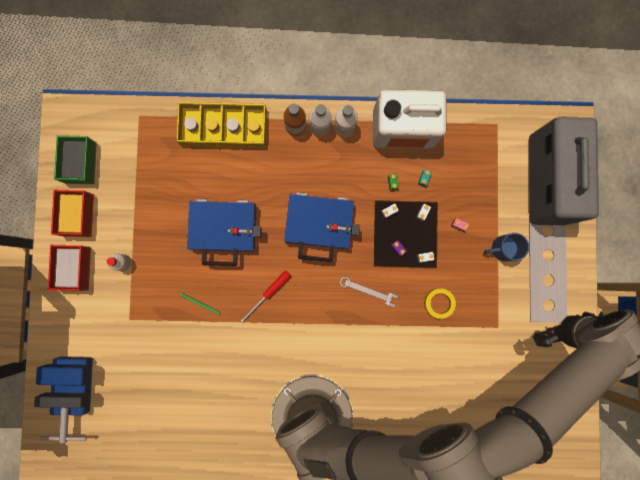

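View pics/scene0.png

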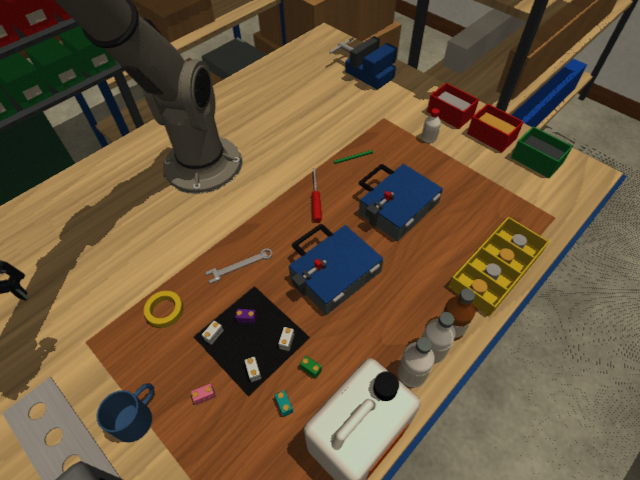

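Top view: cases with blue lids at (222,227) and (320,222). There are three aluminium clamps on the mat, at (390,211), (424,212) and (426,257). The look-alikes are purple (399,248, on the mat), green (393,182), teal (425,178) and pink (461,225). The scene view agrees: white/aluminium at (212,331), (287,338) and (253,369).

```bash
cat > h.py <<'E'
from station import bot, imaging
import numpy as np, cv2
from scipy.spatial.transform import Rotation as R
def save(im,n): cv2.imwrite(f"pics/{n}.png",im[:,:,::-1])
def pose(o=None):
    o=o or bot.get_obs(); w,x,y,z=o["tool_rot"]; T=np.eye(4); T[:3,:3]=R.from_quat([x,y,z,w]).as_matrix(); T[:3,3]=o["eef_pos"]; return T
def cam(n):
    T=pose() if n=="wrist" else None
    im=imaging.read_camera(n); c=imaging.calibration(n)
    return im,c["intrinsics"],(T@c["mount"] if n=="wrist" else c["extrinsics"])
def ray(px,K,E,z):
    d=np.linalg.solve(K,np.vstack([np.atleast_2d(px).T,np.ones(len(np.atleast_2d(px)))])); d=(E[:3,:3]@d).T
    return E[:3,3]+d*((z-E[2,3])/d[:,2])[:,None]
def proj(p,K,E):
    q=K@(E[:3,:3].T@(np.asarray(p)-E[:3,3])); return q[:2]/q[2]
def blobs(m,amin):
    cs,_=cv2.findContours(m.astype(np.uint8),cv2.RETR_EXTERNAL,cv2.CHAIN_APPROX_NONE)
    return [c for c in cs if cv2.contourArea(c)>amin]
def rect(c,K,E,z):
    "world centre, long-side angle deg, sizes mm of contour on plane z"
    p=ray(c[:,0,:].astype(float),K,E,z)[:,:2]; r=cv2.minAreaRect((p*1000).astype(np.float32))
    b=cv2.boxPoints(r); e=[b[1]-b[0],b[2]-b[1]]; l=max(e,key=np.linalg.norm)
    return np.round(np.array(r[0])/1000,4), round(np.degrees(np.arctan2(l[1],l[0]))%180,1), np.round(r[1],0)
def delta(xyz,yaw=None):
    "tool-axes shift (after turning) and z turn deg to reach TCP xyz, tool-x heading yaw deg"
    T=pose(); cur=np.degrees(np.arctan2(T[1,0],T[0,0])); d=0 if yaw is None else (yaw-cur+180)%360-180
    print("heading",round(cur,1),"turn rz",round(-d,1),"shift",np.round((T[:3,:3]@R.from_euler('z',-d,degrees=True).as_matrix()).T@(np.array(xyz)-T[:3,3]),4),"at",np.round(T[:3,3],4))
E
python3 - <<'E'
from h import *
im,K,E=cam("top"); save(im,"top1"); hsv=cv2.cvtColor(im,cv2.COLOR_RGB2HSV)
H,S,V=[hsv[...,i].astype(int) for i in range(3)]
m=(H>100)&(H<125)&(S>120)&(V>50); m[:,:170]=0;m[:,370:]=0; m[:180]=0;m[280:]=0
m=cv2.morphologyEx(m.astype(np.uint8),cv2.MORPH_CLOSE,np.ones((5,5)))
for c in blobs(m,800): print("lid",rect(c,K,E,.064), c[:,0].mean(0))
m=(S<70)&(V>130); m[:,:370]=0;m[:,445:]=0;m[:190]=0;m[275:]=0
m=cv2.morphologyEx(m.astype(np.uint8),cv2.MORPH_CLOSE,np.ones((3,3)))
for c in blobs(m,20): print("clamp",rect(c,K,E,.03),c[:,0].mean(0))
m=((H<6)|(H>174))&(S>180)&(V>120); m[:200]=0;m[260:]=0;m[:,:170]=0;m[:,370:]=0
for c in blobs(m,10): print("red",rect(c,K,E,.094),c[:,0].mean(0),cv2.contourArea(c))
cv2.imwrite("pics/crop1.png",cv2.resize(im[170:275,180:480,::-1],None,fx=2.66,fy=2.66,interpolation=cv2.INTER_CUBIC))
E
```

```text
lid (array([0.5504, 0.2762]), np.float32(89.7), array([187., 136.])) [223.64393939 226.59090909]
lid (array([ 0.5705, -0.009 ]), np.float32(84.9), array([187., 136.])) [318.82325581 221.13488372]
clamp (array([ 0.4751, -0.3289]), np.float32(100.7), array([25., 42.])) [425.96428571 256.57142857]
clamp (array([ 0.6099, -0.3206]), np.float32(154.1), array([24., 43.])) [423.83018868 211.45283019]
clamp (array([ 0.6118, -0.2199]), np.float32(117.8), array([24., 43.])) [390.4        209.86666667]
red (array([0.5346, 0.2312]), np.float32(1.9), array([14.,  9.])) [234.71428571 230.42857143] 13.0
red (array([ 0.5524, -0.0531]), np.float32(1.1), array([14.,  9.])) [334.38461538 226.69230769] 13.5
```

View pics/crop1.png

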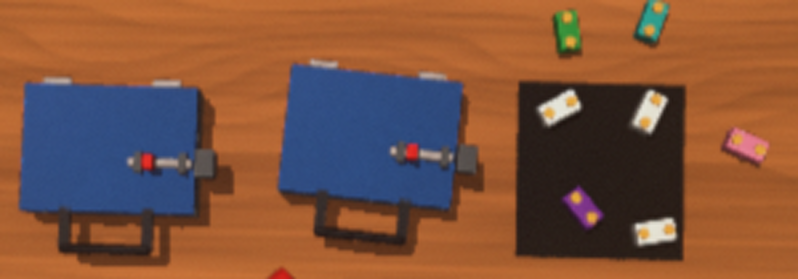

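Confirmed in the crop: the aluminium clamps with brass heads are at (560,107), (650,110) and (655,232). The purple block at (583,207) and the green, teal and pink ones are not meant. Next I go above the right case's handle.

```bash
python3 - <<'E'
from h import *
delta([0.461,0.001,0.16],84.9)
E
```

```text
heading 25.8 turn rz -59.1 shift [0.6209 0.113  0.0712] at [ 0.2933 -0.6075  0.2306]
```

Request:
move_arm --commands '[[[0,0,0,0,0,-9.85,0.04],[0,0,0,0,0,-9.85,0.04],[0,0,0,0,0,-9.85,0.04],[0,0,0,0,0,-9.85,0.04],[0,0,0,0,0,-9.85,0.04],[0,0,0,0,0,-9.85,0.04],[0.048,0.0087,0,0,0,0,0.04],[0.048,0.0087,0,0,0,0,0.04],[0.048,0.0087,0,0,0,0,0.04],[0.048,0.0087,0,0,0,0,0.04],[0.048,0.0087,0,0,0,0,0.04],[0.048,0.0087,0,0,0,0,0.04],[0.048,0.0087,0,0,0,0,0.04],[0.048,0.0087,0.01,0,0,0,0.04],[0.048,0.0087,0.01,0,0,0,0.04],[0.048,0.0087,0.01,0,0,0,0.04],[0.048,0.0087,0.02,0,0,0,0.04],[0.048,0.0087,0.02,0,0,0,0.04],[0.045,0.0086,0.001,0,0,0,0.04],[0,0,0,0,0,0,0.04]]]'

```text
t: 2.65
eef_pos: [0.4622, 0.0045, 0.1603]
tool_rot: [-0.001, 0.736, 0.677, 0.001]
contact_force: [0.0, -0.8, 0.0]
gripper_width: 0.464
grasp_force: 0.0
```

```bash
python3 - <<'E'
from h import *
delta([0.461,0.001,0.16],84.9)
im,K,E=cam("wrist"); save(im,"w1")
a=np.radians(-5.1)
for p in ([0.4609,0.0008,.059],): print(proj(p,K,E))
u=np.array([-np.sin(a),np.cos(a),0])
for s in(-.045,.045): print(proj(np.array([0.4609,0.0008,.059])+s*u,K,E))
E
```

```text
heading 85.2 turn rz 0.3 shift [-0.0036 -0.0009  0.0003] at [0.4622 0.0045 0.1603]
[312.91725228 239.72353685]
[312.60801316 293.54059504]
[313.2583361  180.36452608]
```

View pics/w1.png

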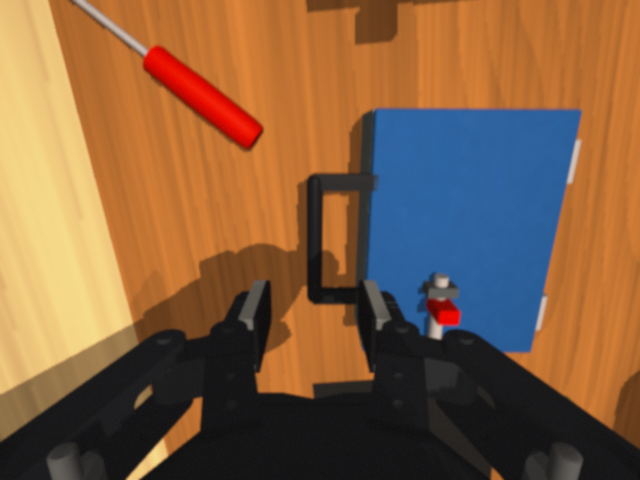

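The wrist view shows the handle bar at column 315, rows 178–302, within 2 px of the prediction. I descend, grip and lift.

Request:
move_arm --commands '[[[-0.003,0,0.02,0,0,0,0.036],[0,0,0.02,0,0,0,0.036],[0,0,0.02,0,0,0,0.036],[0,0,0.02,0,0,0,0.036],[0,0,0.02,0,0,0,0.036],[0,0,0.02,0,0,0,0.036],[0,0,0,0,0,0,0.036],[0,0,0,0,0,0,0.0],[0,0,0,0,0,0,0.0],[0,0,0,0,0,0,0.0],[0,0,0,0,0,0,0.0],[0,0,0,0,0,0,0.0]]]' --squeeze 40

```text
t: 4.2
eef_pos: [0.4617, -0.003, 0.041]
tool_rot: [0.001, 0.738, 0.675, 0.0]
contact_force: [-1.9, -2.3, 7.5]
gripper_width: 0.126
grasp_force: 39.4
```

Request:
move_arm --commands '[[[0,0.0009,-0.0141,0,0,0,0],[0,0.002,-0.014,0,0,0,0],[0,0.0031,-0.0138,0,0,0,0],[0,0.0041,-0.0135,0,0,0,0],[0,0.0052,-0.0131,0,0,0,0],[0,0.0062,-0.0127,0,0,0,0],[0,0.0072,-0.0122,0,0,0,0],[0,0.0081,-0.0116,0,0,0,0],[0,0.009,-0.0109,0,0,0,0],[0,0.0098,-0.0102,0,0,0,0],[0,0,0,0,0,0,0],[0,0,0,0,0,0,0]]]'

```text
t: 5.7
eef_pos: [0.5125, -0.0074, 0.1667]
tool_rot: [-0.002, 0.738, 0.675, -0.004]
contact_force: [-18.1, -2.9, 14.3]
gripper_width: 0.12
grasp_force: 39.5
```

Request:
move_arm --commands '[[[0,0,0,0,0,0,0.06],[0,0,0,0,0,0,0.06],[0,0,0,0,0,0,0.06],[0,0,-0.015,0,0,0,0.06],[0,0,-0.02,0,0,0,0.06],[0,0,-0.02,0,0,0,0.06],[0,0,0,0,0,0,0.06]]]'

```text
t: 6.58
eef_pos: [0.5183, -0.0071, 0.2237]
tool_rot: [0.002, 0.738, 0.675, 0.002]
contact_force: [-0.6, -0.2, -0.8]
gripper_width: 0.702
grasp_force: 0.0
```

```bash
python3 - <<'E'
from h import *
im,K,E=cam("wrist"); save(im,"w2")
im,K,E=cam("scene"); save(im[150:350,230:480],"s2")
E
```

Request:
move_arm --commands '[[[0,0,0,0,0,0,0.06],[0,0,0,0,0,0,0.06],[0,0,0,0,0,0,0.06],[0,0,0,0,0,0,0.06],[0,0,0,0,0,0,0.06],[0,0,0,0,0,0,0.06],[0,0,0,0,0,0,0.06],[0,0,0,0,0,0,0.06],[0,0,0,0,0,0,0.06],[0,0,0,0,0,0,0.06],[0,0,0,0,0,0,0.06],[0,0,0,0,0,0,0.06],[0,0,0,0,0,0,0.06],[0,0,0,0,0,0,0.06],[0,0,0,0,0,0,0.06],[0,0,0,0,0,0,0.06],[0,0,0,0,0,0,0.06]]]'

```text
t: 8.8
eef_pos: [0.5167, -0.0074, 0.2214]
tool_rot: [0.0, 0.738, 0.675, 0.0]
contact_force: [0.5, -0.1, -0.4]
gripper_width: 0.702
grasp_force: 0.0
```

```bash
python3 - <<'E'
from h import *
a=cv2.imread("pics/w2.png"); s=cv2.imread("pics/s2.png")
im,K,E=cam("wrist"); save(im,"w3")
im2,_,_=cam("scene"); s3=im2[150:350,230:480,::-1]
h=lambda x:cv2.resize(x,(400,300))
cv2.imwrite("pics/cmp1.png",np.vstack([np.hstack([h(a),h(im[:,:,::-1])]),np.hstack([h(s),h(s3)])]))
E
```

```text
(no output)
```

View pics/cmp1.png

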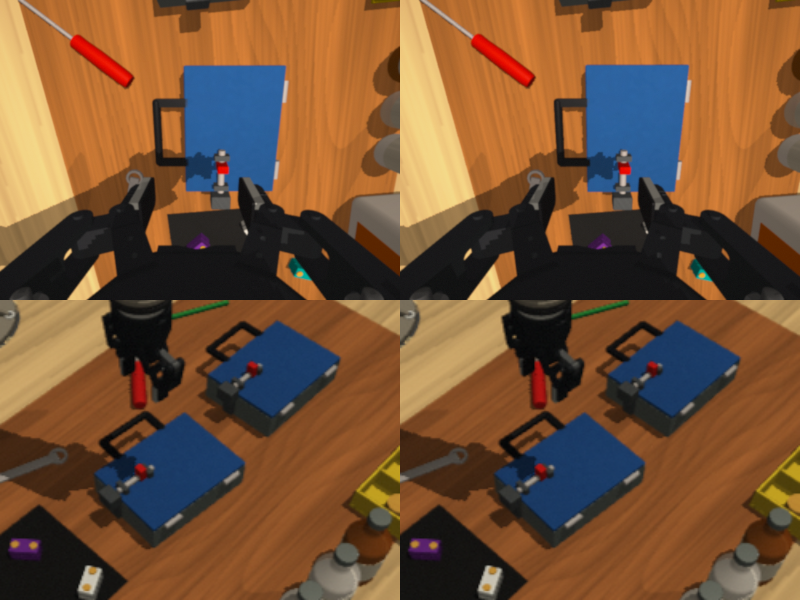

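The right lid had dropped shut in both frames after release, so the right case is the worn one. Next I test the left case.

```bash
python3 - <<'E'
from h import *
delta([0.4415,0.2768,0.13],89.7)
E
```

```text
heading 84.9 turn rz -4.8 shift [ 0.2838 -0.0767  0.0914] at [ 0.5167 -0.0074  0.2214]
```

Request:
move_arm --commands '[[[0,0,0,0,0,-4.8,0.036],[0.0355,-0.0096,0,0,0,0,0.036],[0.0355,-0.0096,0,0,0,0,0.036],[0.0355,-0.0096,0,0,0,0,0.036],[0.0355,-0.0096,0,0,0,0,0.036],[0.0355,-0.0096,0,0,0,0,0.036],[0.0355,-0.0096,0.02,0,0,0,0.036],[0.0355,-0.0096,0.02,0,0,0,0.036],[0.0355,-0.0096,0.02,0,0,0,0.036],[0,0,0.03,0,0,0,0.036],[0,0,0,0,0,0,0.036],[0,0,0,0,0,0,0.036]]]'

```text
t: 10.4
eef_pos: [0.4421, 0.2769, 0.1322]
tool_rot: [0.0, 0.709, 0.705, 0.0]
contact_force: [-0.0, -0.3, -0.2]
gripper_width: 0.424
grasp_force: 0.0
```

```bash
python3 - <<'E'
from h import *
delta([0.4415,0.2768,0.04],89.7)
im,K,E=cam("wrist"); save(im,"w4")
V=cv2.cvtColor(im,cv2.COLOR_RGB2GRAY)
for s in(-.03,0,.03):
    p=proj([0.4415,0.2768+s,.059],K,E); r=V[int(p[1]),int(p[0])-40:int(p[0])+41]
    d=np.where(r<45)[0]+int(p[0])-40; print(p,d.min() if len(d) else None,d.max() if len(d) else None,d.size)
    print(ray([[np.median(d),p[1]]],K,E,.06) if len(d) else "")
E
```

```text
heading 89.6 turn rz -0.1 shift [-0.0001 -0.0007  0.0922] at [0.4421 0.2769 0.1322]
[313.58165633 286.87034738] 273 321 18
[[0.44074633 0.2472697  0.06      ]]
[313.29078839 246.36817029] 306 320 15
[[0.44130809 0.27712797 0.06      ]]
[312.97765346 202.7654043 ] 305 320 16
[[0.44119364 0.30699037 0.06      ]]
```

View pics/w4.png

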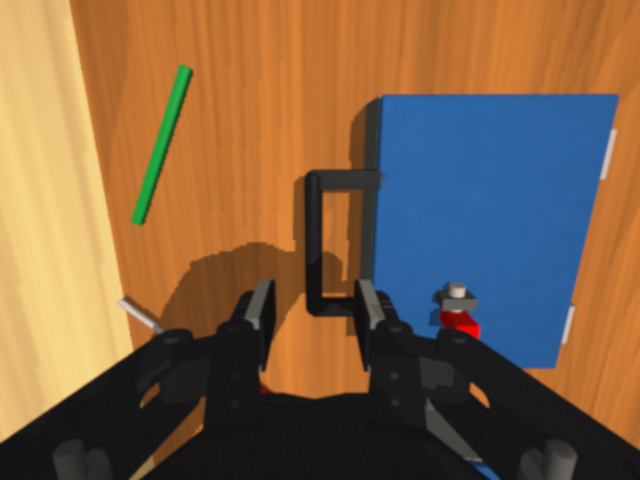

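The handle bar spans columns 306–320 and rows 170–315, at (0.4412, 0.277), as predicted. I descend, grip and lift halfway.

Request:
move_arm --commands '[[[0,-0.001,0.02,0,0,0,0.036],[0,0,0.02,0,0,0,0.036],[0,0,0.02,0,0,0,0.036],[0,0,0.02,0,0,0,0.036],[0,0,0.012,0,0,0,0.036],[0,0,0,0,0,0,0.036],[0,0,0,0,0,0,0.0],[0,0,0,0,0,0,0.0],[0,0,0,0,0,0,0.0],[0,0,0,0,0,0,0.0],[0,0,0,0,0,0,0.0]]]' --squeeze 40

```text
t: 11.82
eef_pos: [0.4415, 0.2775, 0.04]
tool_rot: [0.0, 0.709, 0.705, 0.001]
contact_force: [3.7, -0.4, 2.6]
gripper_width: 0.121
grasp_force: 39.3
```

Request:
move_arm --commands '[[[0,0.0009,-0.0141,0,0,0,0],[0,0.002,-0.014,0,0,0,0],[0,0.0031,-0.0138,0,0,0,0],[0,0.0041,-0.0135,0,0,0,0],[0,0.0052,-0.0131,0,0,0,0],[0,0.0062,-0.0127,0,0,0,0],[0,0.0072,-0.0122,0,0,0,0],[0,0.0081,-0.0116,0,0,0,0],[0,0.009,-0.0109,0,0,0,0],[0,0.0098,-0.0102,0,0,0,0],[0,0,0,0,0,0,0],[0,0,0,0,0,0,0]]]'

```text
t: 13.32
eef_pos: [0.4935, 0.2771, 0.1668]
tool_rot: [-0.001, 0.709, 0.706, -0.002]
contact_force: [-9.2, 0.1, 10.7]
gripper_width: 0.124
grasp_force: 39.8
```

Request:
move_arm --commands '[[[0,0,0,0,0,0,0.06],[0,0,0,0,0,0,0.06],[0,0,0,0,0,0,0.06],[0,0,-0.015,0,0,0,0.06],[0,0,-0.02,0,0,0,0.06],[0,0,-0.02,0,0,0,0.06],[0,0,0,0,0,0,0.06]]]'

```text
t: 14.2
eef_pos: [0.4972, 0.2776, 0.2232]
tool_rot: [0.001, 0.709, 0.705, 0.002]
contact_force: [-0.2, -0.4, -0.8]
gripper_width: 0.7
grasp_force: 0.0
```

```bash
python3 - <<'E'
from h import *
im,K,E=cam("wrist"); save(im,"w5")
im,K,E=cam("scene"); save(im[100:300,300:500],"s5")
E
```

Request:
move_arm --commands '[[[0,0,0,0,0,0,0.06],[0,0,0,0,0,0,0.06],[0,0,0,0,0,0,0.06],[0,0,0,0,0,0,0.06],[0,0,0,0,0,0,0.06],[0,0,0,0,0,0,0.06],[0,0,0,0,0,0,0.06],[0,0,0,0,0,0,0.06],[0,0,0,0,0,0,0.06],[0,0,0,0,0,0,0.06],[0,0,0,0,0,0,0.06],[0,0,0,0,0,0,0.06],[0,0,0,0,0,0,0.06],[0,0,0,0,0,0,0.06],[0,0,0,0,0,0,0.06],[0,0,0,0,0,0,0.06],[0,0,0,0,0,0,0.06],[0,0,0,0,0,0,0.06]]]'

```text
t: 16.55
eef_pos: [0.4961, 0.2767, 0.2205]
tool_rot: [0.0, 0.709, 0.705, 0.0]
contact_force: [0.8, 0.6, 0.1]
gripper_width: 0.702
grasp_force: 0.0
```

```bash
python3 - <<'E'
from h import *
a=cv2.imread("pics/w5.png"); s=cv2.imread("pics/s5.png")
im,K,E=cam("wrist"); save(im,"w6")
im2,_,_=cam("scene"); s3=im2[100:300,300:500,::-1]
h=lambda x:cv2.resize(x,(400,300))
cv2.imwrite("pics/cmp2.png",np.vstack([np.hstack([h(a),h(im[:,:,::-1])]),np.hstack([h(s),h(s3)])]))
E
```

```text
(no output)
```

View pics/cmp2.png

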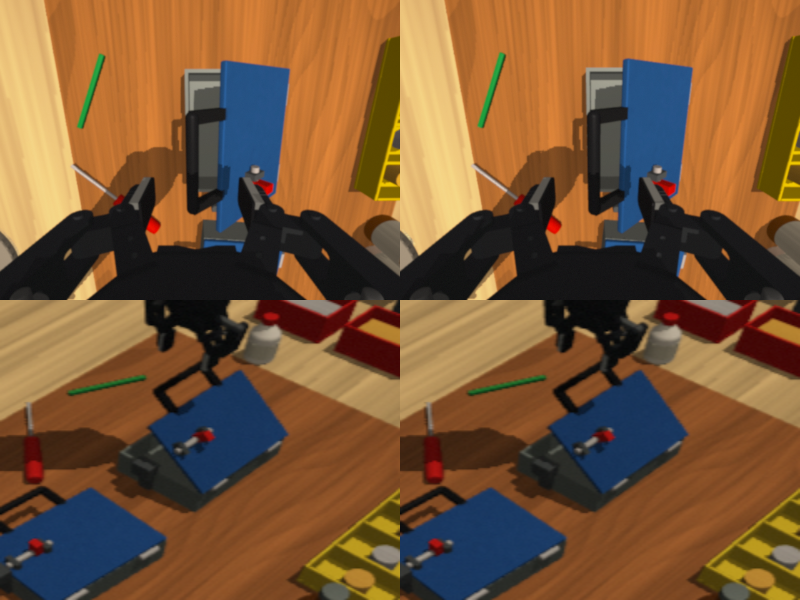

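The left lid stayed at about 45° through two-plus seconds with the gripper clear, so the left case is the stiff one. I regrip and open it wide.

Request:
move_arm --commands '[[[0,0,0.02,0,0,0,0.05],[0,0,0.02,0,0,0,0.05],[0,0,0.014,0,0,0,0.05],[0,0,0,0,0,0,0.05],[0,0,0,0,0,0,0],[0,0,0,0,0,0,0],[0,0,0,0,0,0,0],[0,0,0,0,0,0,0],[0,0,0,0,0,0,0]]]'

```text
t: 17.77
eef_pos: [0.4936, 0.2771, 0.1672]
tool_rot: [-0.001, 0.709, 0.706, -0.002]
contact_force: [-8.4, -1.8, 6.9]
gripper_width: 0.121
grasp_force: 39.0
```

Request:
move_arm --commands '[[[0,0.0094,-0.0084,0,0,0,0],[0,0.01,-0.0077,0,0,0,0],[0,0.0104,-0.007,0,0,0,0],[0,0.0109,-0.0062,0,0,0,0],[0,0.0113,-0.0055,0,0,0,0],[0,0.0117,-0.0046,0,0,0,0],[0,0.012,-0.0038,0,0,0,0],[0,0.0122,-0.003,0,0,0,0],[0,0.0124,-0.0021,0,0,0,0],[0,0.0125,-0.0012,0,0,0,0],[0,0.0125,-0.0004,0,0,0,0],[0,0.0126,0.0005,0,0,0,0],[0,0.0125,0.0014,0,0,0,0],[0,0.006,0.001,0,0,0,0],[0,0,0,0,0,0,0],[0,0,0,0,0,0,0]]]'

```text
t: 19.77
eef_pos: [0.6533, 0.2764, 0.2143]
tool_rot: [0.0, 0.709, 0.705, 0.001]
contact_force: [1.6, 1.3, 3.5]
gripper_width: 0.122
grasp_force: 43.1
```

Request:
move_arm --commands '[[[0,0,0,0,0,0,0.06],[0,0,0,0,0,0,0.06],[0,0,0,0,0,0,0.06],[0,0,-0.02,0,0,0,0.06],[0,0,-0.03,0,0,0,0.06],[0,0,-0.03,0,0,0,0.06],[-0.03,0,0,0,0,0,0.06],[-0.04,-0.003,0,0,0,0,0.06],[-0.05,-0.003,0,0,0,0,0.06],[-0.05,-0.003,0,0,0,0,0.06],[-0.05,-0.003,0,0,0,0,0.06],[-0.05,-0.003,0,0,0,0,0.06],[-0.05,-0.004,0,0,0,0,0.06],[-0.05,-0.004,0,0,0,0,0.06],[-0.05,-0.004,0,0,0,0,0.06],[-0.04,-0.004,0.02,0,0,0,0.06],[-0.03,0,0.03,0,0,0,0.06],[0,0,0.03,0,0,0,0.06],[0,0,0,0,0,0,0.06]]]'

```text
t: 22.15
eef_pos: [0.6175, -0.214, 0.2125]
tool_rot: [-0.002, 0.709, 0.705, -0.001]
contact_force: [0.4, -0.1, 0.4]
gripper_width: 0.706
grasp_force: 0.0
```

```bash
cat >> h.py <<'E'
def clamps(im,K,E,box=(0.44,0.68,-0.42,-0.12),a=100):
    hsv=cv2.cvtColor(im,cv2.COLOR_RGB2HSV).astype(int)
    m=((hsv[...,1]<75)&(hsv[...,2]>125)|((hsv[...,0]>10)&(hsv[...,0]<32)&(hsv[...,1]>80)&(hsv[...,2]>150))).astype(np.uint8)
    m=cv2.morphologyEx(m,cv2.MORPH_CLOSE,np.ones((3,3)))
    for c in blobs(m,a):
        r=rect(c,K,E,.03)
        if box[0]<r[0][0]<box[1] and box[2]<r[0][1]<box[3]: print("clamp",r,c[:,0].mean(0).round(0))
E
python3 - <<'E'
from h import *
im,K,E=cam("wrist"); save(im,"w7"); clamps(im,K,E)
im2,K2,E2=cam("top"); save(im2,"t7"); clamps(im2,K2,E2,a=20)
delta([0.6118,-.2199,.10],117.8)
h=lambda x:cv2.resize(x,(400,300))
cv2.imwrite("pics/cmp3.png",np.hstack([h(im),h(im2[150:300,170:470])])[:,:,::-1])
E
```

```text
clamp (array([ 0.4441, -0.358 ]), np.float32(3.4), array([30., 13.])) [159. 339.]
clamp (array([ 0.4752, -0.3246]), np.float32(101.0), array([24., 37.])) [183. 311.]
clamp (array([ 0.6121, -0.3166]), np.float32(154.7), array([36., 47.])) [309. 305.]
clamp (array([ 0.6128, -0.2197]), np.float32(119.4), array([26., 46.])) [310. 217.]
clamp (array([ 0.625 , -0.2626]), np.float32(179.1), array([464., 783.])) [309. 221.]
clamp (array([ 0.6112, -0.2187]), np.float32(117.9), array([24., 43.])) [389. 210.]
heading 89.7 turn rz -28.1 shift [-0.0021 -0.0102  0.1154] at [ 0.6196 -0.2133  0.2154]
```

View pics/cmp3.png

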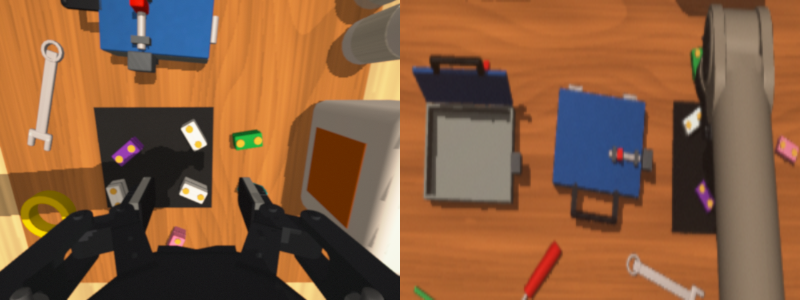

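The left view shows clamp c3 at (0.612, -0.220), heading 118°; the top view shows the left case's lid thrown back. I grasp c3.

Request:
move_arm --commands '[[[0,0,0,0,0,-9.4,0.05],[0,0,0,0,0,-9.4,0.05],[0,0,0,0,0,-9.4,0.05],[-0.002,-0.0095,0.04,0,0,0,0.05],[0,0,0.05,0,0,0,0.05],[0,0,0.05,0,0,0,0.05],[0,0,0.035,0,0,0,0.05],[0,0,0.022,0,0,0,0.05],[0,0,0.01,0,0,0,0.05],[0,0,0,0,0,0,0.05],[0,0,0,0,0,0,0],[0,0,0,0,0,0,0],[0,0,0,0,0,0,0],[0,0,0,0,0,0,0],[0,0,0,0,0,0,0]]]' --squeeze 50

```text
t: 24.12
eef_pos: [0.6125, -0.2205, 0.0082]
tool_rot: [0.001, 0.516, 0.857, 0.0]
contact_force: [-1.2, 0.5, 6.1]
gripper_width: 0.269
grasp_force: 49.9
```

Request:
move_arm --commands '[[[0,0,-0.03,0,0,0,0],[0,0,-0.05,0,0,0,0],[0,0,-0.05,0,0,0,0],[0,0,-0.05,0,0,0,0],[0,0,0,0,0,9.4,0],[0,0,0,0,0,9.4,0],[0,0,0,0,0,9.4,0],[0,0,0,0,0,0,0]]]'

```text
t: 25.12
eef_pos: [0.611, -0.2201, 0.1867]
tool_rot: [0.0, 0.709, 0.706, -0.0]
contact_force: [-0.3, -0.5, -1.7]
gripper_width: 0.268
grasp_force: 49.0
```

```bash
python3 - <<'E'
from h import *
delta([0.545,0.33,.016],89.7)
E
```

```text
heading 89.8 turn rz 0.1 shift [ 0.5499 -0.0688  0.1704] at [ 0.611  -0.2201  0.1867]
```

Request:
move_arm --commands '[[[0.03,-0.01,0,0,0,0,0],[0.05,-0.01,0,0,0,0,0],[0.05,-0.01,0,0,0,0,0],[0.05,-0.01,0,0,0,0,0],[0.05,-0.01,0,0,0,0,0],[0.05,-0.01,0,0,0,0,0],[0.05,-0.0088,0,0,0,0,0],[0.05,0,0,0,0,0,0],[0.05,0,0,0,0,0,0],[0.05,0,0,0,0,0,0],[0.04,0,0,0,0,0,0],[0.03,0,0,0,0,0,0],[0,0,0.03,0,0,0,0],[0,0,0.04,0,0,0,0],[0,0,0.04,0,0,0,0],[0,0,0.03,0,0,0,0],[0,0,0.02,0,0,0,0],[0,0,0.01,0,0,0,0],[0,0,0,0,0,0,0]]]'

```text
t: 27.5
eef_pos: [0.5457, 0.3303, 0.0165]
tool_rot: [-0.0, 0.709, 0.705, -0.0]
contact_force: [-0.2, 0.0, -1.6]
gripper_width: 0.269
grasp_force: 49.1
```

Request:
move_arm --commands '[[[0,0,0,0,0,0,0.045],[0,0,0,0,0,0,0.045],[0,0,-0.02,0,0,0,0.045],[0,0,-0.04,0,0,0,0.045],[0,0,-0.05,0,0,0,0.05],[0,0,-0.05,0,0,0,0.05],[0,0,-0.03,0,0,0,0.05],[0,0,0,0,0,0,0.05]]]'

```text
t: 28.5
eef_pos: [0.5469, 0.3317, 0.2114]
tool_rot: [0.001, 0.709, 0.705, 0.004]
contact_force: [-0.4, -1.0, 0.1]
gripper_width: 0.586
grasp_force: 0.0
```

```bash
python3 - <<'E'
from h import *
im,K,E=cam("wrist"); save(im,"w8")
im,K,E=cam("top"); save(im,"t8"); clamps(im,K,E,a=20); clamps(im,K,E,a=20,box=(.48,.62,.17,.38))
delta([0.61,-.319,.10],154.4)
E
```

```text
heading 89.7 turn rz -64.7 shift [-0.3385 -0.5575  0.1074] at [0.5455 0.33   0.2074]
```

```bash
python3 - <<'E'
from h import *
a=cv2.imread("pics/t8.png")[150:300,170:470]; b=cv2.imread("pics/w8.png")
h=lambda x:cv2.resize(x,(400,300))
cv2.imwrite("pics/cmp4.png",np.hstack([h(b),h(a)]))
E
```

```text
(no output)
```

View pics/cmp4.png

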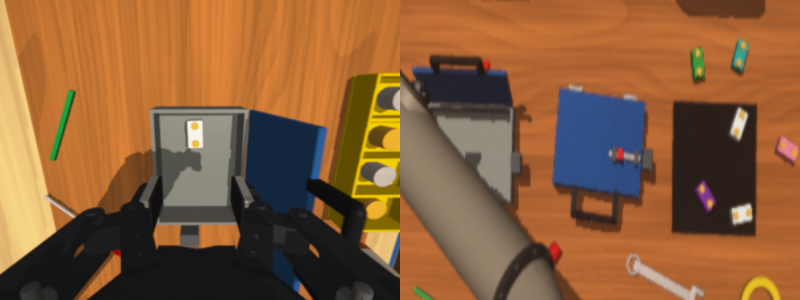

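Clamp 1 is in the case, at (195,135) in the left panel. The other two on the mat are unmoved, at (738,123) and (741,214) in the right panel.

Request:
move_arm --commands '[[[-0.03,0,0,0,0,0,0.05],[-0.05,0,0,0,0,0,0.05],[-0.055,0,0,0,0,0,0.05],[-0.055,0,0,0,0,0,0.05],[-0.055,0,0,0,0,0,0.05],[-0.055,0.005,0,0,0,0,0.05],[-0.055,0.01,0,0,0,0,0.05],[-0.055,0.01,0,0,0,-9.2,0.05]]]'

```text
t: 29.6
eef_pos: [0.5674, -0.0817, 0.2056]
tool_rot: [-0.001, 0.649, 0.761, -0.001]
contact_force: [1.0, -0.2, -1.0]
gripper_width: 0.585
grasp_force: 0.0
```

```bash
python3 - <<'E'
from h import *
delta([0.61,-.319,.12],154.4)
E
```

```text
heading 99.1 turn rz -55.3 shift [-0.1411 -0.1955  0.0855] at [ 0.5674 -0.0817  0.2056]
```

Request:
move_arm --commands '[[[0,0,0,0,0,-9.2,0.05],[0,0,0,0,0,-9.2,0.05],[0,0,0,0,0,-9.2,0.05],[0,0,0,0,0,-9.2,0.05],[0,0,0,0,0,-9.2,0.05],[0,0,0,0,0,-9.3,0.05],[-0.0282,-0.039,0,0,0,0,0.05],[-0.0282,-0.039,0,0,0,0,0.05],[-0.0282,-0.039,0,0,0,0,0.05],[-0.0282,-0.039,0.02,0,0,0,0.05],[-0.0282,-0.039,0.03,0,0,0,0.05],[0,0,0.035,0,0,0,0.05],[0,0,0,0,0,0,0.05],[0,0,0,0,0,0,0.05]]]'

```text
t: 31.35
eef_pos: [0.6108, -0.3156, 0.1223]
tool_rot: [0.0, 0.223, 0.975, 0.0]
contact_force: [-0.4, 0.2, 0.3]
gripper_width: 0.587
grasp_force: 0.0
```

```bash
cat >> h.py <<'E'
def clamps(im,K,E,box=(0.44,0.68,-0.42,-0.12),a=100):
    hsv=cv2.cvtColor(im,cv2.COLOR_RGB2HSV).astype(int)
    m=((hsv[...,1]<75)&(hsv[...,2]>110)).astype(np.uint8)
    m=cv2.morphologyEx(m,cv2.MORPH_CLOSE,np.ones((5,5)))
    for c in blobs(m,a):
        r=rect(c,K,E,.03)
        if box[0]<r[0][0]<box[1] and box[2]<r[0][1]<box[3]: print("clamp",r,c[:,0].mean(0).round(0))
E
python3 - <<'E'
from h import *
im,K,E=cam("wrist"); save(im,"w9"); clamps(im,K,E)
delta([0.61,-.319,.008],154.4)
E
```

```text
clamp (array([ 0.6339, -0.3944]), np.float32(136.5), array([11., 45.])) [238. 306.]
clamp (array([ 0.6084, -0.3205]), np.float32(154.3), array([25., 50.])) [307. 238.]
clamp (array([ 0.4787, -0.3283]), np.float32(100.6), array([31., 45.])) [208.  67.]
heading 154.3 turn rz -0.1 shift [-0.     -0.0035  0.1151] at [ 0.6112 -0.3158  0.1231]
```

Request:
move_arm --commands '[[[0,-0.004,0.03,0,0,0,0.05],[0,0,0.04,0,0,0,0.05],[0,0,0.03,0,0,0,0.05],[0,0,0.015,0,0,0,0.05],[0,0,0,0,0,0,0.05],[0,0,0,0,0,0,0],[0,0,0,0,0,0,0],[0,0,0,0,0,0,0],[0,0,0,0,0,0,0],[0,0,0,0,0,0,0]]]'

```text
t: 32.65
eef_pos: [0.6098, -0.321, 0.0085]
tool_rot: [0.002, 0.224, 0.975, -0.0]
contact_force: [-1.8, 0.3, 6.4]
gripper_width: 0.273
grasp_force: 50.0
```

Request:
move_arm --commands '[[[0,0,-0.03,0,0,0,0],[0,0,-0.05,0,0,0,0],[0,0,-0.05,0,0,0,0],[0,0,-0.05,0,0,0,0],[0,0,0,0,0,9.2,0],[0,0,0,0,0,9.2,0],[0,0,0,0,0,9.2,0],[0,0,0,0,0,9.2,0],[0,0,0,0,0,9.2,0],[0,0,0,0,0,9.2,0],[0,0,0,0,0,9.4,0],[0,0,0,0,0,0,0]]]'

```text
t: 34.15
eef_pos: [0.6084, -0.3202, 0.1868]
tool_rot: [0.0, 0.709, 0.705, -0.0]
contact_force: [-0.4, 0.3, -1.1]
gripper_width: 0.265
grasp_force: 49.2
```

```bash
python3 - <<'E'
from h import *
delta([0.545,0.276,.016],89.7)
E
```

```text
heading 89.7 turn rz -0.0 shift [ 0.596  -0.0665  0.1706] at [ 0.6084 -0.3202  0.1868]
```

Request:
move_arm --commands '[[[0.03,-0.01,0,0,0,0,0],[0.05,-0.01,0,0,0,0,0],[0.055,-0.01,0,0,0,0,0],[0.055,-0.01,0,0,0,0,0],[0.055,-0.01,0,0,0,0,0],[0.055,-0.01,0,0,0,0,0],[0.055,-0.0065,0,0,0,0,0],[0.055,0,0,0,0,0,0],[0.055,0,0,0,0,0,0],[0.055,0,0,0,0,0,0],[0.05,0,0,0,0,0,0],[0.026,0,0,0,0,0,0],[0,0,0.03,0,0,0,0],[0,0,0.04,0,0,0,0],[0,0,0.04,0,0,0,0],[0,0,0.03,0,0,0,0],[0,0,0.02,0,0,0,0],[0,0,0.01,0,0,0,0],[0,0,0,0,0,0,0]]]'

```text
t: 36.52
eef_pos: [0.5465, 0.2761, 0.0165]
tool_rot: [-0.0, 0.709, 0.705, -0.0]
contact_force: [-0.1, -0.8, -1.1]
gripper_width: 0.269
grasp_force: 49.2
```

Request:
move_arm --commands '[[[0,0,0,0,0,0,0.045],[0,0,0,0,0,0,0.045],[0,0,-0.02,0,0,0,0.045],[0,0,-0.04,0,0,0,0.045],[0,0,-0.05,0,0,0,0.05],[0,0,-0.05,0,0,0,0.05],[0,0,-0.03,0,0,0,0.05],[-0.03,0,0,0,0,0,0.05],[-0.05,0,0,0,0,0,0.05],[-0.055,0,0,0,0,0,0.05],[-0.055,0,0,0,0,0,0.05],[-0.055,0,0,0,0,0,0.05],[-0.055,-0.01,0,0,0,0,0.05],[-0.055,-0.01,0,0,0,0,0.05],[-0.055,-0.01,0,0,0,0,0.05],[-0.055,-0.01,0,0,0,0,0.05],[-0.055,-0.01,0,0,0,0,0.05],[-0.055,-0.015,0,0,0,0,0.05],[-0.03,0,0.04,0,0,0,0.05],[0,0,0.04,0,0,-9.0,0.05]]]'

```text
t: 39.02
eef_pos: [0.4767, -0.3325, 0.1276]
tool_rot: [0.002, 0.653, 0.757, -0.0]
contact_force: [-0.3, 1.0, -0.9]
gripper_width: 0.584
grasp_force: 0.0
```

```bash
python3 - <<'E'
from h import *
im,K,E=cam("wrist"); save(im,"w10"); clamps(im,K,E)
im,K,E=cam("top"); save(im,"t10"); clamps(im,K,E,a=20); clamps(im,K,E,a=20,box=(.48,.62,.17,.38))
delta([0.476,-.327,.008],100.7)
E
```

```text
clamp (array([ 0.5416, -0.3728]), np.float32(123.3), array([ 8., 28.])) [387. 296.]
clamp (array([ 0.4749, -0.3254]), np.float32(101.3), array([25., 48.])) [313. 228.]
clamp (array([ 0.4743, -0.3234]), np.float32(100.7), array([25., 37.])) [425. 257.]
clamp (array([0.5534, 0.281 ]), np.float32(89.0), array([191., 141.])) [213. 227.]
heading 98.6 turn rz -2.1 shift [-0.0002  0.0024  0.1161] at [ 0.4742 -0.3277  0.1241]
```

Request:
move_arm --commands '[[[0,0.001,0.03,0,0,-2.1,0.05],[0,0,0.04,0,0,0,0.05],[0,0,0.03,0,0,0,0.05],[0,0,0.016,0,0,0,0.05],[0,0,0,0,0,0,0.05],[0,0,0,0,0,0,0],[0,0,0,0,0,0,0],[0,0,0,0,0,0,0],[0,0,0,0,0,0,0],[0,0,0,0,0,0,0],[0,0,-0.03,0,0,0,0],[0,0,-0.05,0,0,0,0],[0,0,-0.05,0,0,0,0],[0,0,-0.05,0,0,0,0],[0,0,0,0,0,10.6,0],[0,0,0,0,0,0,0]]]'

```text
t: 41.12
eef_pos: [0.4779, -0.3285, 0.1916]
tool_rot: [0.001, 0.706, 0.708, -0.0]
contact_force: [-0.4, 0.5, -1.6]
gripper_width: 0.265
grasp_force: 49.4
```

```bash
python3 - <<'E'
from h import *
delta([0.545,0.222,.016],89.7)
E
```

```text
heading 90.1 turn rz 0.4 shift [0.5511 0.0641 0.1749] at [ 0.4779 -0.3285  0.1916]
```

Request:
move_arm --commands '[[[0.03,0.01,0,0,0,0,0],[0.05,0.01,0,0,0,0,0],[0.05,0.01,0,0,0,0,0],[0.05,0.01,0,0,0,0,0],[0.05,0.01,0,0,0,0,0],[0.05,0.01,0,0,0,0,0],[0.05,0.004,0,0,0,0,0],[0.05,0,0,0,0,0,0],[0.05,0,0,0,0,0,0],[0.05,0,0,0,0,0,0],[0.045,0,0,0,0,0,0],[0.026,0,0,0,0,0,0],[0,0,0.03,0,0,0,0],[0,0,0.04,0,0,0,0],[0,0,0.04,0,0,0,0],[0,0,0.03,0,0,0,0],[0,0,0.02,0,0,0,0],[0,0,0.011,0,0,0,0],[0,0,0,0,0,0,0]]]'

```text
t: 43.5
eef_pos: [0.5411, 0.2227, 0.0192]
tool_rot: [-0.0, 0.706, 0.708, -0.0]
contact_force: [-0.2, -0.9, -1.5]
gripper_width: 0.271
grasp_force: 49.3
```

```bash
python3 - <<'E'
from h import *
delta([0.545,0.222,.016],89.7)
E
```

```text
heading 90.1 turn rz 0.4 shift [-0.0006  0.004   0.0032] at [0.5411 0.2227 0.0192]
```

Request:
move_arm --commands '[[[0,0,0.003,0,0,0,0],[0,0,0,0,0,0,0.045],[0,0,0,0,0,0,0.045],[0,0,-0.02,0,0,0,0.045],[0,0,-0.04,0,0,0,0.045],[0,0,-0.05,0,0,0,0.05],[-0.02,0,-0.05,0,0,0,0.05],[-0.04,0,-0.04,0,0,0,0.05],[-0.03,0,-0.02,0,0,0,0.05],[0,0,0,0,0,0,0.05]]]'

```text
t: 44.75
eef_pos: [0.5427, 0.1303, 0.2396]
tool_rot: [0.002, 0.708, 0.706, 0.001]
contact_force: [0.3, -0.0, 0.5]
gripper_width: 0.588
grasp_force: 0.0
```

```bash
python3 - <<'E'
from h import *
im,K,E=cam("wrist"); save(im,"w11")
im2,K,E=cam("top"); save(im2,"t11")
h=lambda x:cv2.resize(x,(400,300))
cv2.imwrite("pics/cmp5.png",np.hstack([h(im),h(im2[150:300,170:470])])[:,:,::-1])
delta([0.652,0.277,.275],89.7)
E
```

```text
heading 90.1 turn rz 0.4 shift [ 0.1445  0.1102 -0.0374] at [0.5411 0.1331 0.2374]
```

View pics/cmp5.png

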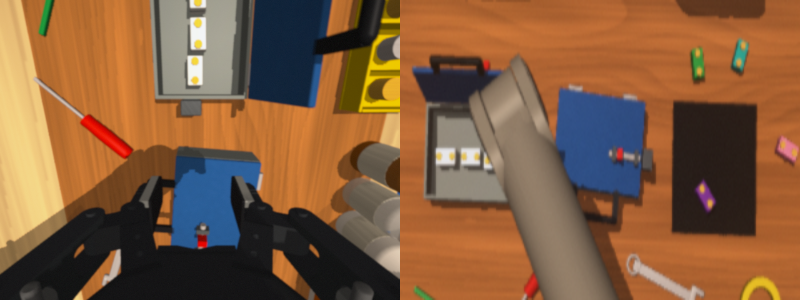

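All three clamps lie in the case in a row, and the mat holds only the purple block. I go back to the handle and lower the lid to halfway.

Request:
move_arm --commands '[[[0,0,-0.03,0,0,0.4,0.05],[0.02,0.02,-0.02,0,0,0,0.05],[0.04,0.03,0,0,0,0,0.05],[0.045,0.03,0,0,0,0,0.05],[0.0395,0.031,0,0,0,0,0.05],[0,0,0,0,0,0,0.05],[0,0,0.02,0,0,0,0.05],[0,0,0.03,0,0,0,0.05],[0,0,0.022,0,0,0,0.05],[0,0,0,0,0,0,0.05],[0,0,0,0,0,0,0.05]]]'

```text
t: 46.22
eef_pos: [0.6534, 0.2766, 0.2154]
tool_rot: [0.0, 0.709, 0.705, 0.001]
contact_force: [-0.4, -0.5, 1.0]
gripper_width: 0.591
grasp_force: 0.0
```

Request:
move_arm --commands '[[[0,0,0,0,0,0,0],[0,0,0,0,0,0,0],[0,0,0,0,0,0,0],[0,0,0,0,0,0,0],[0,0,0,0,0,0,0]]]' --squeeze 40

```text
t: 46.85
eef_pos: [0.6535, 0.2768, 0.2155]
tool_rot: [0.0, 0.709, 0.705, 0.001]
contact_force: [-1.0, -2.0, 5.6]
gripper_width: 0.127
grasp_force: 39.1
```

Request:
move_arm --commands '[[[0,-0.006,-0.001,0,0,0,0],[0,-0.0125,-0.0014,0,0,0,0],[0,-0.0126,-0.0005,0,0,0,0],[0,-0.0125,0.0004,0,0,0,0],[0,-0.0125,0.0012,0,0,0,0],[0,-0.0124,0.0021,0,0,0,0],[0,-0.0122,0.003,0,0,0,0],[0,-0.012,0.0038,0,0,0,0],[0,-0.0117,0.0046,0,0,0,0],[0,-0.0113,0.0055,0,0,0,0],[0,-0.0109,0.0062,0,0,0,0],[0,-0.0104,0.007,0,0,0,0],[0,-0.01,0.0077,0,0,0,0],[0,-0.0094,0.0084,0,0,0,0],[0,0,0,0,0,0,0],[0,0,0,0,0,0,0]]]'

```text
t: 48.85
eef_pos: [0.4951, 0.2774, 0.1664]
tool_rot: [-0.001, 0.709, 0.705, -0.001]
contact_force: [0.3, 3.0, -6.4]
gripper_width: 0.12
grasp_force: 40.5
```

Request:
move_arm --commands '[[[0,0,0,0,0,0,0.06],[0,0,0,0,0,0,0.06],[0,0,0,0,0,0,0.06],[0,0,-0.015,0,0,0,0.06],[0,0,-0.02,0,0,0,0.06],[0,0,-0.02,0,0,0,0.06],[0,0,0,0,0,0,0.06]]]'

```text
t: 49.72
eef_pos: [0.4978, 0.2784, 0.2252]
tool_rot: [0.001, 0.709, 0.705, 0.002]
contact_force: [0.2, -0.1, -0.7]
gripper_width: 0.705
grasp_force: 0.0
```

```bash
python3 - <<'E'
from h import *
im,K,E=cam("wrist"); save(im,"w12")
E
```

Request:
move_arm --commands '[[[0,0,0,0,0,0,0.06],[0,0,0,0,0,0,0.06],[0,0,0,0,0,0,0.06],[0,0,0,0,0,0,0.06],[0,0,0,0,0,0,0.06],[0,0,0,0,0,0,0.06],[0,0,0,0,0,0,0.06],[0,0,0,0,0,0,0.06],[0,0,0,0,0,0,0.06],[0,0,0,0,0,0,0.06],[0,0,0,0,0,0,0.06],[0,0,0,0,0,0,0.06],[0,0,0,0,0,0,0.06],[0,0,0,0,0,0,0.06],[0,0,0,0,0,0,0.06],[0,0,0,0,0,0,0.06],[0,0,0,0,0,0,0.06],[0,0,0,0,0,0,0.06]]]'

```text
t: 52.02
eef_pos: [0.4967, 0.2775, 0.2225]
tool_rot: [0.0, 0.709, 0.705, 0.0]
contact_force: [0.4, -1.1, -0.3]
gripper_width: 0.702
grasp_force: 0.0
```

```bash
python3 - <<'E'
from h import *
a=cv2.imread("pics/w12.png")
im,K,E=cam("wrist"); save(im,"w13")
print(np.abs(a[:,:,::-1].astype(int)-im).mean())
h=lambda x:cv2.resize(x,(400,300))
cv2.imwrite("pics/cmp6.png",np.hstack([h(a),h(im[:,:,::-1])]))
delta([0,0,0],89.7)
E
```

```text
4.36248046875
heading 89.7 turn rz -0.0 shift [-0.28   -0.4953  0.2225] at [0.4967 0.2774 0.2225]
```

View pics/cmp6.png

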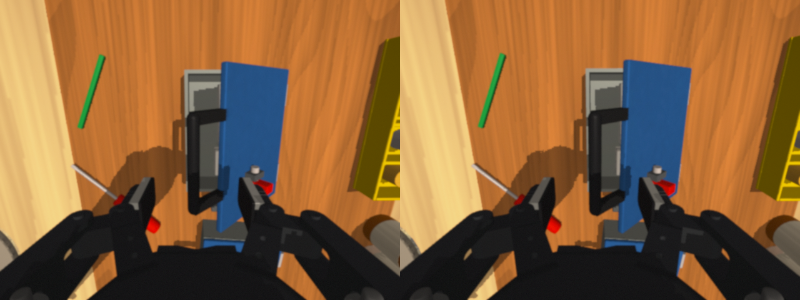

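The lid still holds at halfway. I regrip it and lower it shut.

Request:
move_arm --commands '[[[0,0,0.02,0,0,0,0.05],[0,0,0.02,0,0,0,0.05],[0,0,0.015,0,0,0,0.05],[0,0,0,0,0,0,0.05],[0,0,0,0,0,0,0],[0,0,0,0,0,0,0],[0,0,0,0,0,0,0],[0,0,0,0,0,0,0],[0,0,0,0,0,0,0]]]'

```text
t: 53.2
eef_pos: [0.4952, 0.2778, 0.1682]
tool_rot: [-0.0, 0.709, 0.705, -0.001]
contact_force: [-5.8, -1.8, 4.1]
gripper_width: 0.122
grasp_force: 39.0
```

Request:
move_arm --commands '[[[0,-0.0098,0.0102,0,0,0,0],[0,-0.009,0.0109,0,0,0,0],[0,-0.0081,0.0116,0,0,0,0],[0,-0.0072,0.0122,0,0,0,0],[0,-0.0062,0.0127,0,0,0,0],[0,-0.0052,0.0131,0,0,0,0],[0,-0.0041,0.0135,0,0,0,0],[0,-0.0031,0.0138,0,0,0,0],[0,-0.002,0.014,0,0,0,0],[0,-0.0009,0.0141,0,0,0,0],[0,0,0.001,0,0,0,0],[0,0,0,0,0,0,0]]]'

```text
t: 54.7
eef_pos: [0.4414, 0.278, 0.0397]
tool_rot: [-0.0, 0.709, 0.705, 0.0]
contact_force: [5.3, 3.5, -5.2]
gripper_width: 0.127
grasp_force: 42.2
```

Request:
move_arm --commands '[[[0,0,0,0,0,0,0.034],[0,0,0,0,0,0,0.034],[0,0,0,0,0,0,0.034],[0,0,-0.02,0,0,0,0.034],[0,0,-0.03,0,0,0,0.034],[0,0,-0.03,0,0,0,0],[0,0.02,0,0,0,0,0],[0,0.02,0,0,0,0,0],[0,0.02,0,0,0,0,0],[0,0,0.02,0,0,0,0],[0,0,0.02,0,0,0,0],[0,0,0.01,0,0,0,0],[0,0,0.004,0,0,0,0],[0,0,0.002,0,0,0,0],[0,0,0,0,0,0,0]]]'

```text
t: 56.58
eef_pos: [0.5013, 0.2777, 0.0647]
tool_rot: [0.0, 0.709, 0.705, 0.0]
contact_force: [-0.0, 0.5, -0.2]
gripper_width: 0.001
grasp_force: 0.0
```

Request:
move_arm --commands '[[[0,0,0.002,0,0,0,0],[0,0,0.002,0,0,0,0],[0,0,0.002,0,0,0,0],[0,0,0,0,0,0,0],[0,0,0,0,0,0,0]]]'

```text
t: 57.2
eef_pos: [0.5017, 0.2779, 0.0632]
tool_rot: [0.002, 0.709, 0.705, 0.0]
contact_force: [-11.3, -9.7, 43.3]
gripper_width: -0.002
grasp_force: 21.2
```

The lid is fully shut: its top is at 63–64 mm under firm pressure. I rise and look closely at the bolt.

Request:
move_arm --commands '[[[0,0,-0.02,0,0,0,0],[0,0,-0.04,0,0,0,0],[-0.02,0.01,-0.03,0,0,0,0.05],[-0.04,0.02,0,0,0,0,0.05],[-0.03,0.005,0,0,0,0,0.05],[0,0,0,0,0,0,0.05],[0,0,0,0,0,0,0.05]]]'

```text
t: 58.08
eef_pos: [0.5355, 0.188, 0.1487]
tool_rot: [-0.0, 0.709, 0.705, 0.0]
contact_force: [-1.1, -0.0, -0.4]
gripper_width: 0.587
grasp_force: 0.0
```

```bash
python3 - <<'E'
from h import *
im,K,E=cam("wrist"); save(im,"w14")
t=[.5346,.2312,.094]; p=proj(t,K,E); print(p, bot.get_obs()["eef_pos"])
hsv=cv2.cvtColor(im,cv2.COLOR_RGB2HSV).astype(int)
m=((hsv[...,0]<6)|(hsv[...,0]>174))&(hsv[...,1]>180)&(hsv[...,2]>200)
for c in blobs(m,60): print(rect(c,K,E,.094),c[:,0].mean(0),cv2.contourArea(c))
x,y=int(p[0]),int(p[1]); x0=max(0,x-100);y0=max(0,y-75)
cv2.imwrite("pics/c14.png",cv2.resize(im[y0:y0+150,x0:x0+200,::-1],(800,600),interpolation=cv2.INTER_CUBIC)); print(x0,y0)
E
```

```text
[312.36598058 186.44155391] [0.53530755 0.18855186 0.14870228]
(array([0.4144, 0.1624]), np.float32(136.0), array([16., 44.])) [127.03546099 293.23404255] 1292.5
(array([0.5362, 0.2311]), np.float32(179.7), array([10., 14.])) [315.05405405 186.5       ] 390.0
212 111
```

View pics/c14.png

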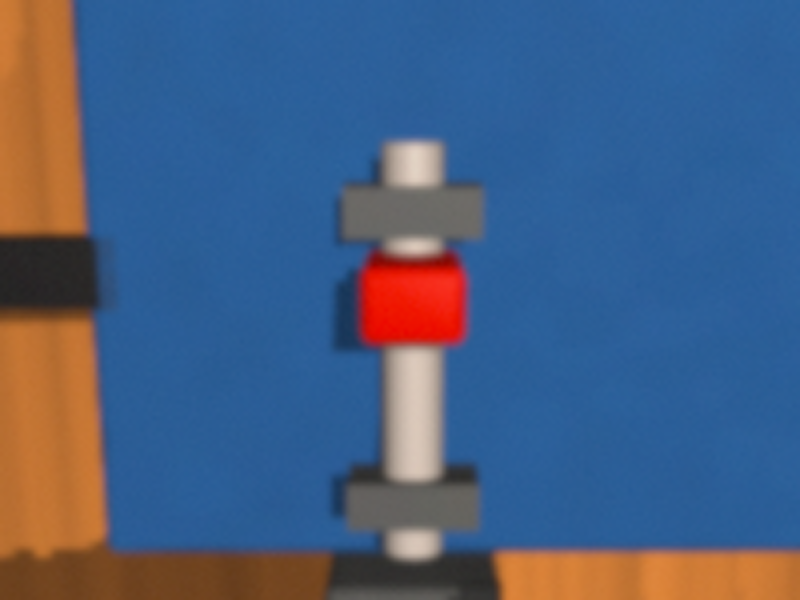

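The tab's red top is at crop (412,300), with guides above and below it at (412,212) and (412,500), lower than the tab. I push the tab from its +y side with closed fingers, above guide height.

Request:
move_arm --commands '[[[0.02,0.001,0,0,0,0,0],[0.03,0,0,0,0,0,0],[0.0165,0,0,0,0,0,0],[0,0,0.02,0,0,0,0],[0,0,0.025,0,0,0,0],[0,0,0.015,0,0,0,0],[0,0,0.005,0,0,0,0],[0,0,0,0,0,0,0]]]'

```text
t: 59.12
eef_pos: [0.5371, 0.2535, 0.0832]
tool_rot: [-0.0, 0.709, 0.705, -0.0]
contact_force: [-0.2, -0.3, 0.0]
gripper_width: 0.001
grasp_force: 0.0
```

Request:
move_arm --commands '[[[-0.004,0,0,0,0,0,0],[-0.004,0,0,0,0,0,0],[-0.004,0,0,0,0,0,0],[-0.004,0,0,0,0,0,0],[-0.004,0,0,0,0,0,0],[-0.004,0,0,0,0,0,0],[-0.004,0,0,0,0,0,0],[0,0,0,0,0,0,0]]]'

```text
t: 60.12
eef_pos: [0.5367, 0.2248, 0.0832]
tool_rot: [0.0, 0.709, 0.705, -0.001]
contact_force: [-0.2, 0.7, 0.3]
gripper_width: 0.0
grasp_force: 0.2
```

Request:
move_arm --commands '[[[-0.002,0,0,0,0,0,0],[-0.002,0,0,0,0,0,0],[-0.002,0,0,0,0,0,0],[-0.002,0,0,0,0,0,0],[0,0,0,0,0,0,0],[0,0,0,0,0,0,0]]]'

```text
t: 60.88
eef_pos: [0.5365, 0.2211, 0.0834]
tool_rot: [-0.002, 0.708, 0.706, 0.002]
contact_force: [1.3, 9.6, -5.8]
gripper_width: 0.001
grasp_force: 4.8
```

Request:
move_arm --commands '[[[-0.002,0,0,0,0,0,0],[-0.002,0,0,0,0,0,0],[0,0,0,0,0,0,0],[0,0,0,0,0,0,0]]]'

```text
t: 61.38
eef_pos: [0.5366, 0.2208, 0.0838]
tool_rot: [-0.003, 0.708, 0.707, 0.005]
contact_force: [1.8, 16.9, -10.7]
gripper_width: 0.004
grasp_force: 8.6
```

Request:
move_arm --commands '[[[0.01,0,0,0,0,0,0],[0.01,0,0,0,0,0,0],[0,0,-0.03,0,0,0,0],[0,0,-0.04,0,0,0,0],[-0.03,0,-0.03,0,0,0,0.03],[-0.05,0,0,0,0,0,0.03],[0,0,0,0,0,0,0.03],[0,0,0,0,0,0,0.03]]]'

```text
t: 62.38
eef_pos: [0.5363, 0.1534, 0.1834]
tool_rot: [0.0, 0.709, 0.705, -0.0]
contact_force: [-0.4, 0.9, -0.7]
gripper_width: 0.349
grasp_force: 0.0
```

```bash
python3 - <<'E'
from h import *
im,K,E=cam("wrist"); save(im,"w15")
hsv=cv2.cvtColor(im,cv2.COLOR_RGB2HSV).astype(int)
m=((hsv[...,0]<6)|(hsv[...,0]>174))&(hsv[...,1]>180)&(hsv[...,2]>200)
for c in blobs(m,60): print(rect(c,K,E,.094),c[:,0].mean(0))
m=((hsv[...,0]>100)&(hsv[...,0]<125)&(hsv[...,1]>120)).astype(np.uint8)
for c in blobs(cv2.morphologyEx(m,cv2.MORPH_CLOSE,np.ones((35,35))),5000): print("lid",rect(c,K,E,.064))
im2,_,_=cam("scene")
h=lambda x:cv2.resize(x,(400,300),interpolation=cv2.INTER_CUBIC)
cv2.imwrite("pics/cmp7.png",np.hstack([h(im),h(im2[140:290,280:480])])[:,:,::-1])
E
```

```text
(array([0.4156, 0.1447]), np.float32(136.2), array([14., 62.])) [149.62576687 251.23312883]
(array([0.5363, 0.2046]), np.float32(179.6), array([10., 14.])) [313.5625  167.40625]
lid (array([0.5445, 0.0383]), np.float32(86.9), array([107.,  79.]))
lid (array([0.5508, 0.2479]), np.float32(179.7), array([131., 138.]))
```

View pics/cmp7.png

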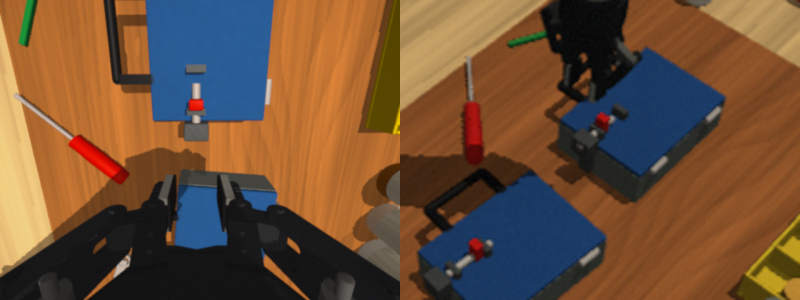

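The bolt tab is now at (0.536, 0.205), a 26.5 mm travel ended by a hard stop at 17 N, with its end in the keeper. The lid is shut, and the worn case is shut and unbolted. I hand in.

```bash
python3 -c "
from station import bot
print(bot.hand_in())"
```

```text
the job is handed in; nothing more can be done
None
```

Job handed in: the left case was the stiff one; it holds all three aluminium clamps, its lid held at halfway again and is shut, with the bolt pushed to its stop (about 26.5 mm travel measured); the worn right case is shut, empty and unbolted.

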